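# Clear the jammed bottle from the vial feed chute

### The arm

A 6-joint arm with a two-finger parallel gripper is mounted at the origin on the work surface. World frame = base frame: x ahead of the robot, y to its left, z up, the work surface at z = 0. Lengths are in mm, angles in degrees, forces in N, time in s.
With the tool pointing down it reaches from about 375 to 825 mm from the base axis. Payload 5.5 kg.
Tool frame: the origin (TCP) lies where the fingers leave the gripper's body, on its centre line; the fingertips stand 73 mm ahead of it and the grasp point (between the pads) lies 54 mm ahead of it (robot.tcp_to_tips is the z of the fingertips in the tool frame, in mm); z points along the fingers, y is the line along which they close (so a half turn about z gives the same grasp; the last joint's range is limited). The gripper opens to 85 mm and grips with 20 to 120 N. Pads are 22 mm wide; open, the fingers measure 114 mm over their backs; the gripper's body (76 mm by 85 mm) begins 54 mm behind the grasp point. The pads swing forward as they close: fully open they stand 13 mm farther back than shut.
Start: joints at [-76.089, 17.962, -2.699, 69.339, 0, 90], TCP at [144.25, -582.398, 303.899] pointing down, gripper open.
Joint ranges: [-152.73, 152.73], [-39.44, 99.34], [-58.76, 71.6], [-118.89, 123.64], [-81.53, 83.1], [-180, 180]. Speed limits (degrees/s): [136.94, 136.94, 172.46, 180, 180, 180].

### API

Orientations are given as a 3x3 rotation matrix whose columns are the frame's x, y, z axes.
In Python, from cell import robot gives the robot as it stands. The module is installed in compiled form; this text tells all that it offers.
- The arm moves only by the tool arm_command, never from a script. Its argument "increments" is one flat list of numbers, 5 for each row, row after row: the shift along the world's x, y, z in mm, then the turn about the world's z in degrees, then the closure, from -1 (fully open) to 1 (shut). In form: [tx, ty, tz, turn, gripper, tx, ty, tz, turn, gripper, ...]. A call has 1 to 5 rows; each row is the pose to reach, as a shift and turn from the pose commanded when the call began; what a row does not reach only later rows make up. A row lasts 1/10 s, in which the tool goes at most 50 mm and 8.59 degrees, less where a joint would pass 70% of its speed; a pose out of reach is approached as far as the arm can. A call with a gripper value outside its range is refused whole. The fingers move at their own pace and stop on an object; "grip_force" is the grip in N (left out, the last holds). Time passes only in rows, so rows that repeat a pose let the fingers close. It gives the time, the measured TCP pose, the force, the opening and the grip force at its end, in the units of the state.
- robot.get_obs(): the state, without advancing time (a new reading comes with each control period).
- robot.grab_frame(name): name is "side" or "top" or "wrist"; returns the picture (420x560x3 uint8, blue, green, red); there is no depth.
- robot.camera_info(name): a dict with "mtx" (3x3 intrinsics, pixels), "dist_coeffs" ([k1, k2, p1, p2, k3] as OpenCV has them; the pictures are not rectified), "view" (4x4, takes a point from world to camera coordinates). Camera axes: x right, y up, looking along -z (the intrinsics and any distortion apply to the point x, -y, -z); pixel columns grow to the right and rows downward; lengths in mm; the calibration is good to about 2 mm. A picture is of the moment at which its call begins: read the wrist's pose just before it. camera_info takes no time and is no camera call; for the wrist camera it gives the pose at the moment of the call.
- robot.job_done(): hands the job in; it is judged then, once.
Trained networks look in the newest picture that a camera, given by its name, has taken for a name from the list of things; names that differ only in an ending like _2 or _b are one class to them, and where a whole thing is asked for, a point or a joint stands for the part that bears it (a point fixed in the world has none). Each returns a list of dicts, best first, with "confidence" (0 to 1); they miss things now and then, are a little off and sometimes report something else, mostly with a low value. They report only what shows in the picture. A call takes as long as a camera call. They do not tell look-alikes from the thing itself.
- robot.boxes_of(camera, target): "location" ([x, y, z] in mm, in world coordinates, good to about 4 mm: the middle of the surface that is visible of it).
- robot.spot_point(camera, target): "location" ([x, y, z] in mm, in world coordinates, good to about 4 mm: a listed point, or the origin of a listed thing).
The state is a dict: "time": time; "joint_positions": joint angles; "qvel": joint speeds; "effort": joint torques, N m; "tcp_pos": TCP position; "eef_rot": TCP orientation; "contact_force": force on the tool from outside, world axes, zero at the start; "wrist_torque": the same for the moment, N m; "opening": finger opening in mm; "grip_force": force on a finger pad.
Only numpy, scipy, OpenCV 4.12 (cv2) and the standard library are available. Lean on these libraries where they do the work, as an engineer would, in place of code of your own. Each camera call takes 0.05 s, during which the arm holds its last target. There are 200 camera calls.

### The job

An oversized bottle has got into the vial feed chute and is stuck where the channel narrows. Lift it out of the chute so that the small vials behind it slide forward to the end stop, and stand it upright in the empty rectangular steel tray.

Things in the scene. Friction and masses are not known exactly. Their poses are not given: they have to be found in the camera images.
- bottle: The jammed bottle: white round body 36 mm in diameter, 48 mm high, a short shoulder, then a red cylindrical cap 30 mm in diameter from 55 to 84 mm above the foot; about 70 g. Origin: centre of its foot; z up. It stands upright on the chute floor, pressed (about 2 N) against the narrowing by the vials behind; its cap is clear above walls and vials. A like bottle elsewhere is only a spare.
- lead_vial: First of three equal vials standing in a row right behind the bottle: white, 30 mm in diameter, 42 mm high with its red cap, about 35 g. Origin: centre of its foot; z up. With the bottle gone, a spring follower (grey plate behind the row, about 2 N) by itself pushes the row forward within about 2 s until this vial rests on the end stop; it need not be touched.
- chute: Fixed white open chute 340 x 64 mm. Origin: centre of underside on the table; x along the channel in the feed direction, y across, z up. Floor 8 mm thick; wall tops 34 mm above the table, 55 mm apart outside. Channel 39 mm wide up to x = 38 mm, 32.6 mm from x = 50 up to the steel end stop (inner face x = 150 mm, top 42 mm up). Bottle jams at about x = 42, y = 0; a vial fully forward is at x = 135 mm.
- tray: Fixed empty rectangular dark steel tray, 120 mm (its x) by 150 mm (its y), walls 4 mm thick and 22 mm high, floor 4 mm thick. Origin: centre of its underside on the table. The round steel dish on the table is not it.
There are look-alikes about, which are no part of the job. What is shaped like the lead_vial but green or yellow is not meant.

How it is judged (in metres and radians):
At the end, for the whole second after the job is handed in: The jammed bottle stands upright (within about 10 degrees) and at rest on the floor of the rectangular tray, released, and the first vial has advanced in the chute to the end stop (its centre within about 13 mm of the fully forward place), upright on the chute floor and at rest (x of bottle in the frame of tray between -0.05 and 0.05 m and y of bottle in the frame of tray between -0.065 and 0.065 m and z of bottle in the frame of tray between -0.002 and 0.012 m and angle between each of bottle, lead_vial's own z axis and vertical below 0.17 rad and linear speed of each of bottle, lead_vial below 0.03 m/s and x of lead_vial in the frame of chute between 0.122 and 0.145 m and y of lead_vial in the frame of chute between -0.01 and 0.01 m and z of lead_vial in the frame of chute between 0 and 0.015 m); the robot touches nothing.
It also fails if it takes over 38 s, if anything falls off the work surface, if the arm or the gripper's body presses on something with over 40 N, if the wrist force passes 120 N, or if a joint passes its speed limit or range.

## Working session

There is one attempt and no reset: what is moved stays moved. The work goes in short steps, Python scripts to look and compute and a tool call to move; the robot and the scene stay as the last step left them, time stands still between calls to the robot, and variables do not carry over. Pictures are saved under pics/ and viewed, at most 10 in all, crops included, and the job is handed in when it is done.

Besides the shell and the picture viewer there is one more tool, called after "Call:" by a JSON object that holds its "method" and its "body", one argument or row to a line. arm_command: Moves the arm, as the interface text tells. Its arguments: {"type":"object","properties":{"increments":{"type":"array","items":{"type":"number"}},"grip_force":{"type":"number"}},"required":["increments"]}

```bash
mkdir -p pics; python3 - <<'E'
from cell import robot
import cv2,numpy as np
for c in ("top","side"):
    cv2.imwrite(f"pics/{c}0.png",robot.grab_frame(c))
    for n in ("bottle","lead_vial","chute","tray"):
        for f in ("boxes_of","spot_point"):
            if f=="boxes_of" and n!="bottle": continue
            print(c,n,f,[(np.round(d["location"]).tolist(),round(d["confidence"],2)) for d in getattr(robot,f)(c,n)])
print(robot.get_obs()["time"])
E
```

```text
top bottle boxes_of [([482.0, 44.0, 94.0], 0.75)]
top bottle spot_point [([484.0, 50.0, 7.0], 0.89)]
top lead_vial spot_point [([446.0, 156.0, 2.0], 0.75), ([508.0, 51.0, 8.0], 0.69), ([476.0, -63.0, 0.0], 0.52), ([531.0, 153.0, 1.0], 0.52)]
top chute spot_point [([522.0, 48.0, -4.0], 0.8)]
top tray spot_point [([449.0, -287.0, -3.0], 0.88)]
side bottle boxes_of [([482.0, 42.0, 67.0], 0.61)]
side bottle spot_point [([484.0, 57.0, 10.0], 0.76)]
side lead_vial spot_point [([448.0, 152.0, -2.0], 0.73), ([477.0, -60.0, -2.0], 0.62), ([532.0, 153.0, -3.0], 0.58), ([516.0, 48.0, 6.0], 0.57)]
side chute spot_point [([523.0, 49.0, -0.0], 0.61)]
side tray spot_point [([454.0, -284.0, -3.0], 0.74)]
0.6
```

View pics/top0.png

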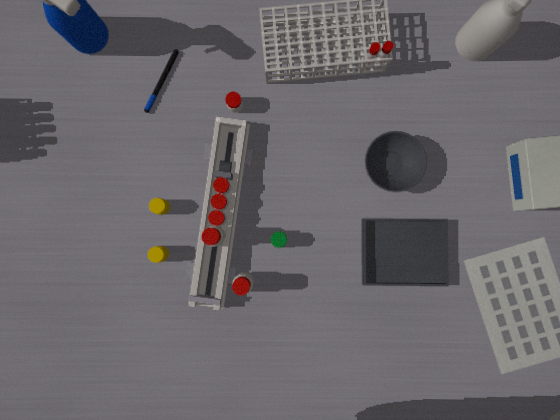

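View pics/side0.png

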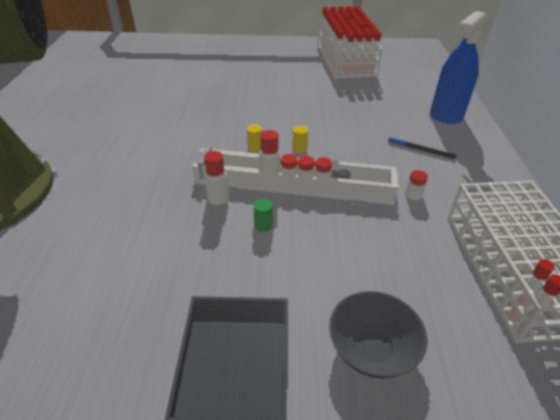

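The jammed bottle's cap is the chute one, at top (211,236) and side (269,140). These could be mistaken for it:
- spare bottle at top (241,285), side (215,165), standing outside the chute
- in-row vials at top (217,217), (219,201), (221,185)
- loose red vial at (233,100)
- yellow vials at (158,206) and (157,254), green vial at (279,239)

The rectangular tray is at (405,252); the round dish at (396,161) is not it. Next I'll check the bottle in a close crop and work out positions.

```bash
cat > h.py <<'E'
from cell import robot
import cv2,numpy as np
def ray(cam,uv,z,info=None):
    i=info or robot.camera_info(cam); K=np.array(i["mtx"],float);V=np.array(i["view"],float)
    x,y=cv2.undistortPoints(np.array([[uv]],float),K,np.array(i["dist_coeffs"],float))[0,0]
    R=V[:3,:3];o=-R.T@V[:3,3];d=R.T@np.array([x,-y,-1.])
    return (o+d*(z-o[2])/d[2]).round(1)
def reds(im):
    h=cv2.cvtColor(im,cv2.COLOR_BGR2HSV)
    m=(((h[...,0]<8)|(h[...,0]>172))&(h[...,1]>150)&(h[...,2]>60)).astype(np.uint8)
    n,_,s,c=cv2.connectedComponentsWithStats(m)
    return [(c[k].round(1),s[k].tolist()) for k in range(1,n) if s[k][4]>30]
E
python3 - <<'E'
from h import *
im=cv2.imread("pics/top0.png")
for c,s in reds(im): print(c,s,ray("top",c,92),ray("top",c,50))
for p in [(231,120),(206,302)]: print("chute",p,ray("top",p,34))
for p in [(362,219),(447,219),(447,285),(362,285)]: print("tray",p,ray("top",p,22))
o=robot.get_obs(); print(o["eef_rot"],o["tcp_pos"],o["opening"],o["joint_positions"])
cv2.imwrite("pics/crop.png",cv2.resize(im[150:320,150:310],None,fx=3.5,fy=3.5,interpolation=2))
E
```

```text
[387.3  46.8] [382, 41, 12, 13, 109] [ 798.1 -242.9   92. ] [ 813.4 -251.8   50. ]
[374.4  48.1] [369, 42, 11, 13, 101] [ 796.  -221.3   92. ] [ 811.2 -229.2   50. ]
[233.   99.4] [226, 91, 15, 17, 200] [708.9  15.6  92. ] [719.8  19.2  50. ]
[218.3 200.9] [208, 177, 21, 49, 594] [538.2  38.9  92. ] [540.8  43.7  50. ]
[210.6 235.9] [202, 228, 19, 17, 261] [480.   51.1  92. ] [479.7  56.5  50. ]
[240.8 285.6] [232, 277, 19, 19, 260] [3.983e+02 3.000e-01 9.200e+01] [394.    3.2  50. ]
chute (231, 120) [686.9  24.   34. ]
chute (206, 302) [363.8  65.2  34. ]
tray (362, 219) [ 511.  -211.7   22. ]
tray (447, 219) [ 511.6 -363.    22. ]
tray (447, 285) [ 394.5 -361.2   22. ]
tray (362, 285) [ 393.3 -211.    22. ]
[[ 9.70670912e-01  2.40412107e-01  9.60412841e-06]
 [ 2.40412108e-01 -9.70670909e-01 -6.49002560e-05]
 [-6.28035927e-06  6.53057394e-05 -9.99999998e-01]] [ 144.24415414 -582.41599142  303.92646987] 84.89694915862486 [-7.60895775e+01  1.79605094e+01 -2.69745831e+00  6.93382906e+01
 -3.59809210e-04  8.99995579e+01]
```

View pics/crop.png

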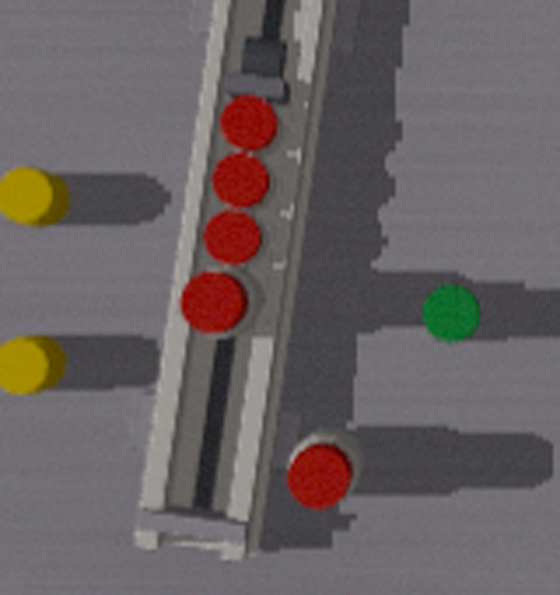

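The crop confirms it: the cap at top (211,236) is in the channel at the narrowing, with three red vials behind it. The spare at (241,285) stands outside. The jammed bottle is at about (481,50), and the finger axis needs to be at about 83°. I'll set out now.

Call:
{"method": "arm_command", "body": {
  "increments": [32,36,0,-4,-1,64,72,0,-8,-1,96,108,0,-13,-1,128,144,0,-17,-1,160,180,0,-21,-1],
  "grip_force": 40
}}

```text
time: 1.1
tcp_pos: [305.2, -400.9, 304.1]
eef_rot: [[0.992, -0.127, 0.001], [-0.127, -0.992, -0.0], [0.001, 0.0, -1.0]]
contact_force: [1.0, -0.5, 0.8]
opening: 85.5
grip_force: 0.0
```

```bash
python3 - <<'E'
from h import *
o=robot.get_obs(); print(o["eef_rot"],o["joint_positions"])
E
```

```text
[[ 9.91927868e-01 -1.26802328e-01  5.24568745e-04]
 [-1.26802087e-01 -9.91927926e-01 -4.69997466e-04]
 [ 5.79931160e-04  3.99687173e-04 -9.99999752e-01]] [-5.27274596e+01  7.59029191e+00 -1.57738475e+01  6.65962297e+01
  7.60882385e-03  1.34557387e+02]
```

Call:
{"method": "arm_command", "body": {
  "increments": [13,30,0,8.5,-0.5,26,60,0,17,-0.5,39,90,0,25.5,-0.5,52,120,0,34,-0.5,65,150,0,42.5,-0.5]
}}

```text
time: 1.6
tcp_pos: [369.6, -251.2, 304.1]
eef_rot: [[0.811, 0.584, 0.001], [0.584, -0.811, -0.0], [0.0, 0.001, -1.0]]
contact_force: [0.6, -0.3, -0.7]
opening: 63.5
grip_force: 0.0
```

Call:
{"method": "arm_command", "body": {
  "increments": [13,30,0,8.5,-0.5,26,60,0,17,-0.5,39,90,0,25.5,-0.5,52,120,0,34,-0.5,65,150,0,42.5,-0.5]
}}

```text
time: 2.1
tcp_pos: [434.6, -101.1, 304.2]
eef_rot: [[0.203, 0.979, 0.001], [0.979, -0.203, -0.0], [-0.0, 0.001, -1.0]]
contact_force: [0.8, 0.4, -0.5]
opening: 63.8
grip_force: 0.0
```

Call:
{"method": "arm_command", "body": {
  "increments": [9,30,-10,8.5,-0.5,18,60,-20,17,-0.5,27,90,-30,25.5,-0.5,36,120,-40,34,-0.5,45,150,-50,42.5,-0.5]
}}

```text
time: 2.6
tcp_pos: [479.5, 48.9, 253.7]
eef_rot: [[-0.512, 0.859, 0.001], [0.859, 0.512, -0.0], [-0.0, 0.0, -1.0]]
contact_force: [0.0, 0.4, -0.0]
opening: 64.0
grip_force: 0.0
```

Call:
{"method": "arm_command", "body": {
  "increments": [0,0,-10,8.5,-0.5,0,0,-15,17,-0.5,0,0,-15,25.5,-0.5,0,0,-15,34,-0.5,0,0,-15,42.5,-0.5]
}}

```text
time: 3.1
tcp_pos: [479.2, 47.7, 238.9]
eef_rot: [[-0.958, 0.288, 0.0], [0.288, 0.958, -0.0], [-0.0, 0.0, -1.0]]
contact_force: [0.1, -0.3, 0.7]
opening: 64.1
grip_force: 0.0
```

Call:
{"method": "arm_command", "body": {
  "increments": [0,0,0,8.5,-0.5,0,0,0,10,-0.5,0,0,0,10,-0.5]
}}

```text
time: 3.4
tcp_pos: [479.3, 47.6, 239.0]
eef_rot: [[-0.992, 0.126, 0.0], [0.126, 0.992, 0.0], [-0.0, 0.0, -1.0]]
contact_force: [0.2, 0.4, 0.7]
opening: 63.7
grip_force: 0.0
```

```bash
python3 - <<'E'
from h import *
o=robot.get_obs(); i=robot.camera_info("wrist"); im=robot.grab_frame("wrist")
print(o["tcp_pos"],o["eef_rot"],o["joint_positions"],o["opening"])
for c,s in reds(im): print(c,s,ray("wrist",c,92,i),ray("wrist",c,50,i))
cv2.imwrite("pics/w1.png",im)
E
```

```text
[479.28025341  47.60869137 238.99478309] [[-9.92043819e-01  1.25892892e-01  2.04275669e-04]
 [ 1.25892900e-01  9.92043838e-01  2.72778401e-05]
 [-1.99216332e-04  5.27776689e-05 -9.99999979e-01]] [ 5.67258005e+00  7.49537576e+00 -2.46660068e+01  5.78268162e+01
  3.98373588e-04  1.29049025e+01] 63.70877125312271
[199.8 101.8] [175, 80, 51, 45, 1794] [397.4   4.9  92. ] [396.8  -5.2  50. ]
[289.7 244.5] [271, 189, 41, 120, 3413] [500.4  48.6  92. ] [519.9  47.   50. ]
```

View pics/w1.png

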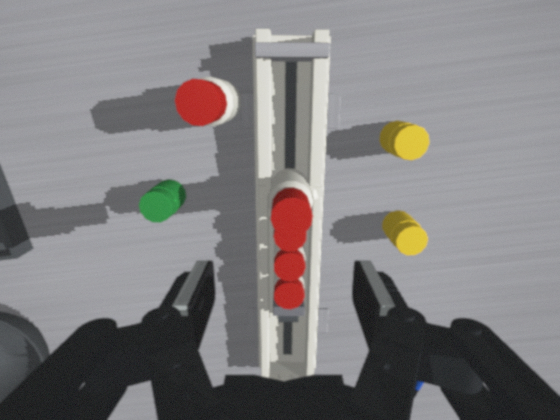

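The wrist view shows the jammed bottle's cap at (291,211), merged with the vials behind it, the end stop at the top (292,48) and the spare at (205,102). The fingers straddle the channel.

```bash
python3 - <<'E'
from h import *
for p in [(291,209),(291,212)]: print(ray("wrist",p,92))
E
```

```text
[474.1  52.7  92. ]
[476.3  52.4  92. ]
```

Call:
{"method": "arm_command", "body": {
  "increments": [0,4,-25,0,-0.5,0,4,-50,0,-0.5,0,4,-75,0,-0.5,0,4,-100,0,-0.5,0,4,-109,0,-0.5]
}}

```text
time: 3.95
tcp_pos: [477.7, 51.4, 127.8]
eef_rot: [[-0.992, 0.125, -0.003], [0.125, 0.992, -0.0], [0.003, -0.001, -1.0]]
contact_force: [-0.0, -0.6, -0.0]
opening: 64.1
grip_force: 0.0
```

Call:
{"method": "arm_command", "body": {
  "increments": [0,0,0,0,1,0,0,0,0,1,0,0,0,0,1,0,0,0,0,1,0,0,0,0,1]
}}

```text
time: 4.45
tcp_pos: [480.4, 52.4, 131.3]
eef_rot: [[-0.992, 0.123, 0.003], [0.123, 0.992, 0.002], [-0.002, 0.002, -1.0]]
contact_force: [0.3, 4.8, 7.2]
opening: 28.1
grip_force: 40.8
```

Call:
{"method": "arm_command", "body": {
  "increments": [0,0,0,0,1,0,0,0,0,1]
}}

```text
time: 4.65
tcp_pos: [480.4, 52.4, 131.3]
eef_rot: [[-0.992, 0.123, 0.003], [0.123, 0.992, 0.002], [-0.003, 0.002, -1.0]]
contact_force: [-1.1, 5.2, 5.9]
opening: 28.1
grip_force: 40.8
```

```bash
python3 - <<'E'
from h import *
im=robot.grab_frame("wrist"); s=robot.grab_frame("side")[110:220,180:420]
o=np.zeros((600,560,3),np.uint8); o[:343]=cv2.resize(im,(560,420))[77:]; o[343:]=cv2.resize(s,(560,257),interpolation=2)
cv2.imwrite("pics/w2.png",o)
E
```

```text
(no output)
```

View pics/w2.png

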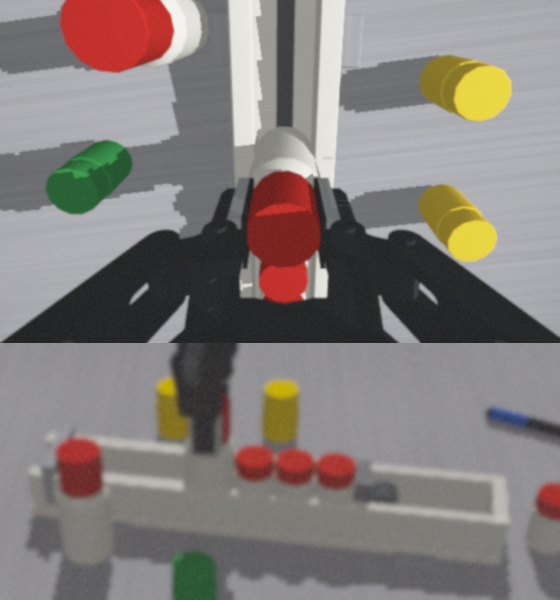

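The wrist view shows the cap (285,215) between the pads; the side view has the near finger over it at (205,430). Lifting.

Call:
{"method": "arm_command", "body": {
  "increments": [0,0,5,0,1,0,0,12,0,1,0,0,22,0,1,0,0,36,0,1,0,0,52,0,1],
  "grip_force": 60
}}

```text
time: 5.25
tcp_pos: [478.4, 51.1, 182.1]
eef_rot: [[-0.992, 0.124, -0.002], [0.124, 0.992, -0.002], [0.001, -0.002, -1.0]]
contact_force: [-0.6, -0.6, -2.4]
opening: 27.8
grip_force: 60.2
```

Call:
{"method": "arm_command", "body": {
  "increments": [0,0,20,0,1,0,0,40,0,1,0,0,60,0,1,0,0,70,0,1,0,0,70,0,1]
}}

```text
time: 5.75
tcp_pos: [480.1, 51.3, 253.3]
eef_rot: [[-0.992, 0.124, 0.003], [0.124, 0.992, -0.001], [-0.003, -0.0, -1.0]]
contact_force: [0.5, 0.3, -1.3]
opening: 27.6
grip_force: 60.2
```

```bash
python3 - <<'E'
from h import *
im=robot.grab_frame("wrist"); s=robot.grab_frame("side")[80:220,180:420]
o=np.zeros((600,560,3),np.uint8); o[:273]=im[147:]; o[273:]=cv2.resize(s,(560,327),interpolation=2)
cv2.imwrite("pics/w3.png",o)
E
```

```text
(no output)
```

View pics/w3.png

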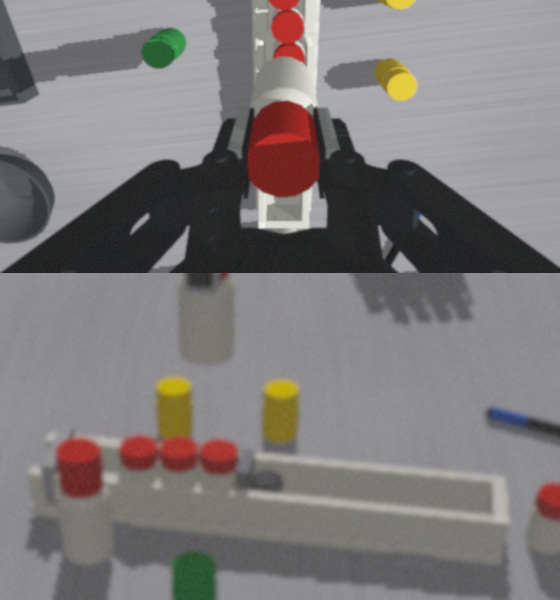

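The bottle hangs upright in the grip and the vials have slid on toward the end stop. Carrying it to the tray centre at (452,-287).

Call:
{"method": "arm_command", "body": {
  "increments": [-2,-20,0,0,1,-5,-60,0,0,1,-9,-105,0,0,1,-12,-150,0,0,1,-16,-195,0,0,1]
}}

```text
time: 6.35
tcp_pos: [462.2, -144.8, 250.6]
eef_rot: [[-0.992, 0.123, -0.002], [0.123, 0.992, 0.0], [0.002, 0.0, -1.0]]
contact_force: [1.1, -1.1, -1.7]
opening: 27.8
grip_force: 60.2
```

Call:
{"method": "arm_command", "body": {
  "increments": [-3,-45,0,0,1,-7,-85,-10,0,1,-10,-115,-20,0,1,-11,-135,-30,0,1,-11,-143,-40,0,1]
}}

```text
time: 6.85
tcp_pos: [451.2, -287.9, 210.0]
eef_rot: [[-0.992, 0.126, -0.002], [0.126, 0.992, 0.001], [0.002, 0.0, -1.0]]
contact_force: [-0.4, 0.7, -1.3]
opening: 27.8
grip_force: 60.2
```

Call:
{"method": "arm_command", "body": {
  "increments": [0,0,-20,0,1,0,0,-40,0,1,0,0,-60,0,1,0,0,-70,0,1,0,0,-75,0,1]
}}

```text
time: 7.35
tcp_pos: [451.5, -285.3, 135.3]
eef_rot: [[-0.992, 0.123, -0.002], [0.123, 0.992, 0.002], [0.002, 0.001, -1.0]]
contact_force: [-0.4, -0.2, 0.2]
opening: 27.9
grip_force: 60.2
```

Call:
{"method": "arm_command", "body": {
  "increments": [0,0,-3,0,1,0,0,-5,0,1,0,0,-7,0,1,0,0,-8,0,1,0,0,-8,0,1]
}}

```text
time: 7.85
tcp_pos: [452.4, -286.5, 129.2]
eef_rot: [[-0.992, 0.123, 0.0], [0.123, 0.992, -0.0], [-0.0, -0.0, -1.0]]
contact_force: [-0.2, 0.5, -1.2]
opening: 27.9
grip_force: 60.2
```

```bash
python3 - <<'E'
from h import *
t=robot.grab_frame("top"); s=robot.grab_frame("side")
o=np.zeros((600,560,3),np.uint8); o[:200]=cv2.resize(t[180:320,170:480],(560,200)); o[200:]=cv2.resize(s[120:,140:560],(560,400))
cv2.imwrite("pics/w4.png",o)
ob=robot.get_obs();print(ob["tcp_pos"],ob["contact_force"],ob["time"])
E
```

```text
[ 452.37664132 -286.48379185  129.16287605] [-0.77843291 -0.47808983 -1.07707711] 7.95
```

View pics/w4.png

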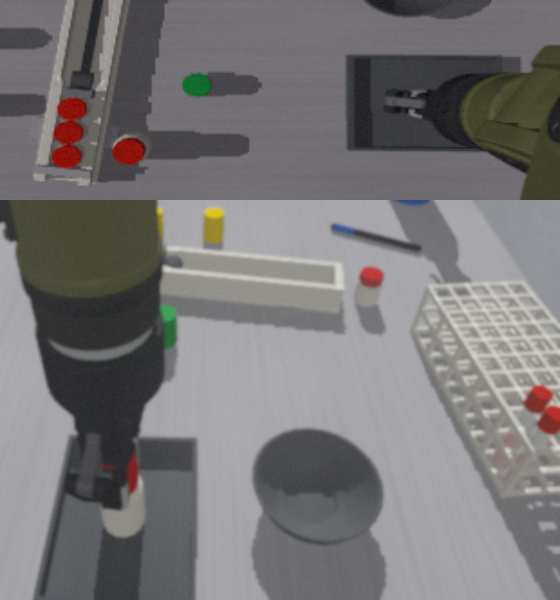

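The bottle is upright inside the tray at (125,510) and the row sits at the end stop at (67,155). There's no contact yet, so I'll lower gently until the floor is felt.

Call:
{"method": "arm_command", "body": {
  "increments": [0,0,-1,0,1,0,0,-2,0,1,0,0,-2,0,1]
}}

```text
time: 8.25
tcp_pos: [452.4, -286.5, 127.4]
eef_rot: [[-0.992, 0.123, 0.0], [0.123, 0.992, -0.0], [-0.0, -0.0, -1.0]]
contact_force: [-0.8, -0.7, 3.9]
opening: 27.4
grip_force: 61.1
```

Call:
{"method": "arm_command", "body": {
  "increments": [0,0,-1,0,1,0,0,-2,0,1,0,0,-2,0,1]
}}

```text
time: 8.55
tcp_pos: [452.7, -286.6, 127.3]
eef_rot: [[-0.992, 0.123, 0.002], [0.123, 0.992, -0.001], [-0.002, -0.001, -1.0]]
contact_force: [-6.1, 4.6, 21.5]
opening: 27.6
grip_force: 63.7
```

Contact. I'll ease back up 2 mm, open and retreat.

Call:
{"method": "arm_command", "body": {
  "increments": [0,0,1,0,1,0,0,2,0,1,0,0,2,0,0.2,0,0,2,0,0,0,0,2,0,-0.5]
}}

```text
time: 9.05
tcp_pos: [452.2, -286.4, 126.6]
eef_rot: [[-0.992, 0.123, -0.0], [0.123, 0.992, 0.0], [0.0, 0.0, -1.0]]
contact_force: [0.7, -0.5, 1.0]
opening: 55.6
grip_force: 0.0
```

Call:
{"method": "arm_command", "body": {
  "increments": [0,0,0,0,-0.5,0,0,0,0,-0.5,0,0,0,0,-0.5]
}}

```text
time: 9.35
tcp_pos: [452.2, -286.4, 126.8]
eef_rot: [[-0.992, 0.123, -0.0], [0.123, 0.992, 0.0], [0.0, 0.0, -1.0]]
contact_force: [0.3, -0.2, -0.4]
opening: 64.2
grip_force: 0.0
```

Call:
{"method": "arm_command", "body": {
  "increments": [0,0,10,0,-0.5,0,0,25,0,-0.5,0,0,50,0,-0.5,0,0,85,0,-0.5,0,0,120,0,-0.5]
}}

```text
time: 9.85
tcp_pos: [451.9, -286.2, 248.6]
eef_rot: [[-0.992, 0.123, -0.0], [0.123, 0.992, 0.0], [0.0, 0.0, -1.0]]
contact_force: [0.2, -0.3, -0.8]
opening: 63.9
grip_force: 0.0
```

```bash
python3 - <<'E'
from h import *
w=robot.grab_frame("wrist"); s=robot.grab_frame("side"); t=robot.grab_frame("top")
o=np.zeros((420,800,3),np.uint8); o[:210,:280]=cv2.resize(w,(280,210));o[210:,:280]=cv2.resize(t[180:320,170:357],(280,210)); o[:,280:]=s[:,0:520]
cv2.imwrite("pics/w5.png",o)
for c,_ in reds(t): print(c,ray("top",c,50),ray("top",c,88))
for n in ("bottle","lead_vial"): print(n,[(np.round(d["location"]).tolist(),round(d["confidence"],2)) for d in robot.spot_point("side",n)])
E
```

```text
[387.3  46.8] [ 813.4 -251.8   50. ] [ 799.6 -243.7   88. ]
[374.4  48.2] [ 811.  -229.2   50. ] [ 797.3 -222.1   88. ]
[233.   99.4] [719.8  19.2  50. ] [709.9  15.9  88. ]
[207.7 272.6] [416.3  60.7  50. ] [419.2  55.7  88. ]
[240.8 285.6] [394.    3.2  50. ] [397.9   0.6  88. ]
bottle [([455.0, -283.0, 5.0], 0.56)]
lead_vial [([474.0, -60.0, -3.0], 0.87), ([450.0, 151.0, -1.0], 0.73), ([523.0, 49.0, 1.0], 0.71), ([530.0, 153.0, -1.0], 0.56)]
```

View pics/w5.png

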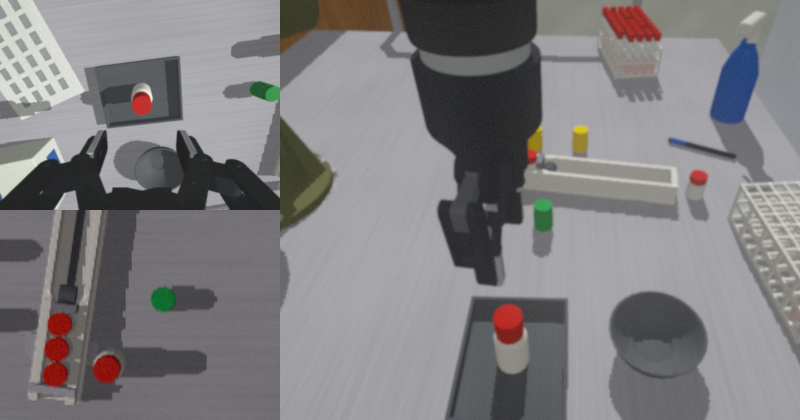

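The bottle stands upright in the tray at side-panel (510,340), released. The vials are packed against the end stop: the middle one is at (416,61), so the lead is at about (387,64) against an expected (391,62).

```bash
python3 -c "
from cell import robot
print(robot.job_done())"
```

```text
the job is handed in; nothing more can be done
None
```

I handed in the job at about 10 s: the jammed bottle stands upright and released in the rectangular tray, and the vials have slid forward to the end stop; the hand-in gave no pass or fail result.

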